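# Unlatch the filter hatch of the nail desk's dust extractor

### The arm

A 6-joint arm with a two-finger parallel gripper is mounted at the origin on the work surface. World frame = base frame: x ahead of the robot, y to its left, z up, the work surface at z = 0. Lengths are in m, angles in rad, forces in N, time in s.
With the tool pointing down it reaches from about 0.3 to 0.75 m from the base axis. Payload 8.5 kg.
Tool frame: the origin (TCP) lies where the fingers leave the gripper's body, on its centre line; the fingertips stand 73 mm ahead of it and the grasp point (between the pads) lies 54 mm ahead of it; z points along the fingers, y is the direction in which the jaws open and shut (so a half turn about z gives the same grasp; the last joint's range is limited). The gripper opens to 85 mm and grips with 20 to 120 N. Pads are 22 mm wide; open, the fingers measure 114 mm over their backs; the gripper's body (76 mm by 85 mm) begins 54 mm behind the grasp point. The pads swing forward as they close: fully open they stand 13 mm farther back than shut.
Start: joints at [-1.426, 0.381, 1.297, -0, 1.464, -0.215], TCP at [0.194, -0.515, 0.304] pointing down, gripper open.
Joint ranges: [-3.11, 3.11], [-0.89, 2.33], [0.22, 2.48], [-1.42, 4.56], [0.17, 2.85], [-2.88, 2.88]. Speed limits (rad/s): [2.39, 2.39, 3.14, 3.14, 3.14, 3.14].

### API

Orientations are given as a unit quaternion [w, x, y, z].
In Python, from cell import bot, cams gives the robot as it stands. The module is installed in compiled form; this text tells all that it offers.
- The arm moves only by the tool drive_tool, never from a script. Its argument "commands" is a list of rows, each a list of 6 numbers: the shift along the tool's x, y, z in cm, then the turn, a rotation vector about the tool's x, y, z in units of 10 degrees (1.0 is 10 degrees). A call has 1 to 5 rows; each row shifts and turns the pose as measured when the row begins, along the tool's axes as they then stand; what a row does not reach is not made up. A row lasts 1/8 s, in which the tool goes at most 62.5 mm and 10.7 degrees, less where a joint would pass 70% of its speed; a pose out of reach is approached as far as the arm can. A call is refused whole if a number of a shift passes 6.25 or a number of a turn 1, either way. A call with a gripper value outside its range is refused whole. "grip" is the opening, from 0 (shut) to 1 (fully open), set as the call begins (left out, the last holds). The fingers move at their own pace and stop on an object; the grip force is fixed at half the most. Time passes only in rows, so rows that do not move let the fingers close. It gives the time, the measured TCP pose, the force and the opening at its end, in the units of the state.
- bot.read_state(): the state, without advancing time (a new reading comes with each control period).
- cams.camera(name): name is "scene" or "top"; returns the picture (384x512x3 uint8, red, green, blue); there is no depth.
- cams.camera_info(name): a dict with "fovy" (degrees; the focal length in pixels is half the picture's height over the tangent of half this angle, whatever the lens; pixels are square), "cx", "cy" (the principal point, pixels), "view" (4x4, takes a point from world to camera coordinates). Camera axes: x right, y down, z forward; pixel columns grow to the right and rows downward; lengths in m; the calibration is good to about 2 mm. A picture is of the moment at which its call begins. camera_info takes no time and is no camera call.
- bot.finish_job(): hands the job in, once; it reports no verdict.
The state is a dict: "clock": time; "qpos": joint angles; "dq": joint speeds; "joint_torque": joint torques, N m; "position": TCP position; "tcp_rot": TCP orientation; "contact_force": force on the tool from outside, world axes, zero at the start; "ft_torque": the same for the moment, N m; "grip_width": finger opening in m.
Only numpy, scipy, OpenCV 4.12 (cv2) and the standard library are available. Lean on these libraries where they do the work, as an engineer would, in place of code of your own. Each camera call takes 0.05 s, during which the arm holds its last target.

### The job

Unlatch the filter hatch of the dust extractor, the grey unit with the round slotted grille in its top: press its release button so that the T-handle pops out, then turn the handle clockwise, seen from above, right round to its stop and let go. Leave the other grey unit, the plain case with the same latch, untouched.

Things in the scene. Friction and masses are not known exactly. Their poses are not given: they have to be found in the camera images.
- extractor: Grey steel box 240 x 240 x 90 mm, fixed; origin centre of underside, z up. In its x, y axes, mm: round slotted grille 130 wide, flat in the top, at (45, 0); T-handle axis at (-70, -45); round steel release button 28 wide at (-70, 45), top 112 above the desk, in a collar 38 wide, 100 high. Button springs back; travel 8, frees the handle once 5 down; 2 N to start, 5 N fully down.
- extractor_pop (a joint): T-handle's rise, m: 0 stowed, 0.028 out. Steel bar 90 long, 16 wide, 16 tall; stowed its top is flush with a black frame (116 x 40 mm, top 108 mm above the desk) and it cannot be gripped or turned. Out, its underside is 120 and its top 136 mm above the desk. Once freed, a 5 to 8 N spring drives it out; it stays out, giving a little if leaned on.
- extractor_turn (a joint): Turn of the T-handle about its vertical axis (middle of the bar), rad: 0 as it stands, bar along the extractor's y axis; grows clockwise seen from above; stop at 1.4 (80 degrees), unlatched. Light friction, about 0.1 Nm; stays where it is left.
- case: Instrument case, fixed, not to be touched: a grey box of the same size with the same frame, T-handle and button in the same places, but a plain top without grille. Origin centre of underside; axes as for the extractor.

How it is judged:
On the way, in this order (a step that is already met when the one before it is completed fails the run):
1. the extractor's T-handle has popped out, not yet turned (value of joint extractor_pop above 0.022 m and value of joint extractor_turn below 0.3 rad), for 0.2 s.
2. the extractor's T-handle is turned to its stop (value of joint extractor_pop above 0.015 m and value of joint extractor_turn above 1.2 rad), for 0.2 s.
At the end, for the whole second after the job is handed in: The extractor's T-handle stands popped out (more than 20 mm) and turned clockwise to within 0.2 rad of its stop (more than 1.2 rad), at rest (value of joint extractor_pop above 0.02 m and value of joint extractor_turn above 1.2 rad and velocity of joint extractor_turn below 0.1 rad/s); the robot touches nothing.
It fails at once if the robot touches the plain case or its latch (more than 2 N) (contact force between any of the arm, the fingers and case above 2 N).
It also fails if it takes over 42 s, if anything falls off the work surface, if the arm or the gripper's body presses on something with over 40 N, if the wrist force passes 120 N, or if a joint passes its speed limit or range.

## Working session

There is one attempt and no reset: what is moved stays moved. The work goes in short steps, Python scripts to look and compute and a tool call to move; the robot and the scene stay as the last step left them, time stands still between calls to the robot, and variables do not carry over. Pictures are saved under pics/ and viewed, and the job is handed in when it is done.

Besides the shell and the picture viewer there is one more tool, called after ">>>" by a JSON object that holds its "method" and its "body". drive_tool: Moves the arm, as the interface text tells. Its arguments: {"type":"object","properties":{"commands":{"type":"array"},"grip":{"type":"number"}},"required":["commands"]}

```bash
mkdir -p pics
python3 - <<'E'
from cell import bot,cams
import cv2
for n in("scene","top"):
    cv2.imwrite(f"pics/{n}0.png",cams.camera(n)[:,:,::-1]); i=cams.camera_info(n); print(n,i)
print(bot.read_state())
E
```

```text
scene {'fovy': 53.1109104540334, 'cx': 261.30435970460826, 'cy': 192.7873786413843, 'view': array([[-0.40567625,  0.9139555 ,  0.01058847,  0.24023288],
       [ 0.67323905,  0.30662496, -0.67285237, -0.30830956],
       [-0.61820382, -0.26583166, -0.739701  ,  1.2542069 ],
       [ 0.        ,  0.        ,  0.        ,  1.        ]])}
top {'fovy': 54.55662163515276, 'cx': 253.81923508547487, 'cy': 188.61864870064016, 'view': array([[-1.28866073e-02, -9.99916677e-01,  7.57329916e-04,
        -3.42864516e-02],
       [-9.97471831e-01,  1.28021569e-02, -6.99002927e-02,
         5.69631606e-01],
       [ 6.98847729e-02, -1.65619288e-03, -9.97553696e-01,
         9.33791967e-01],
       [ 0.00000000e+00,  0.00000000e+00,  0.00000000e+00,
         1.00000000e+00]])}
{'clock': 0.1, 'qpos': array([-1.42628213e+00,  3.81117424e-01,  1.29815493e+00,  3.55240005e-05,
        1.46359077e+00, -2.15307851e-01]), 'dq': array([ 0.00033647, -0.0004376 , -0.00166678,  0.00057253,  0.00023471,
       -0.0016049 ]), 'joint_torque': array([ 3.93662544e-03, -4.49220979e+01, -2.31655920e+01, -1.94965401e-04,
        3.65449974e-03, -5.16457490e-06]), 'position': array([ 0.19363475, -0.51460928,  0.3033896 ]), 'tcp_rot': array([-6.34210302e-04,  9.83859761e-01,  1.78940119e-01,  4.01282974e-05]), 'contact_force': array([ 0.15542287, -0.14282466,  0.31510953]), 'ft_torque': array([ 0.01492586,  0.01895253, -0.01385713]), 'grip_width': 0.08547506284238161}
```

View pics/scene0.png

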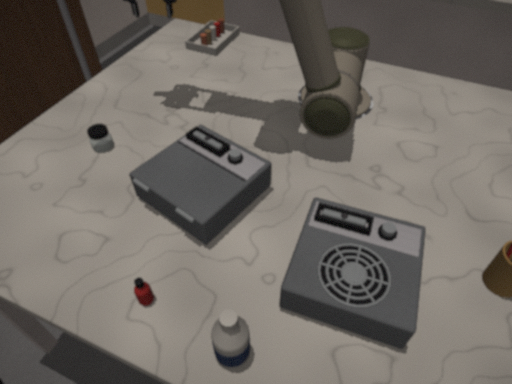

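View pics/top0.png

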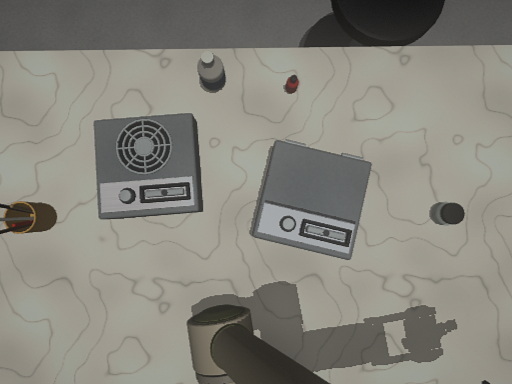

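The top view shows the extractor with its grille at about (144,146), button (127,196) and handle (165,192). The plain case lies to its right, button (288,223). I'll enlarge both views to measure.

Run:
```python
import cv2
a=cv2.imread("pics/top0.png")[105:225,85:215]; cv2.imwrite("pics/topc.png",cv2.resize(a,None,fx=5,fy=5,interpolation=cv2.INTER_CUBIC)[:600])
a=cv2.imread("pics/scene0.png")[190:350,270:435]; cv2.imwrite("pics/scenec.png",cv2.resize(a,None,fx=3.75,fy=3.75,interpolation=cv2.INTER_CUBIC)[:600])
```

```text
(no output)
```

View pics/topc.png

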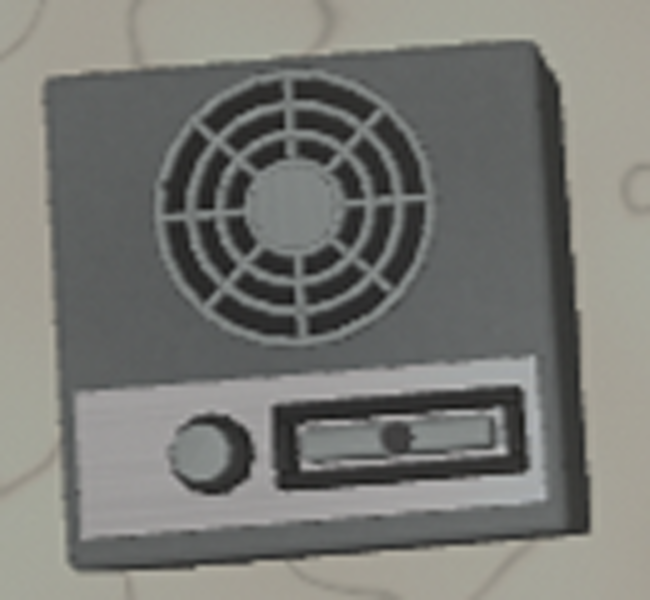

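View pics/scenec.png

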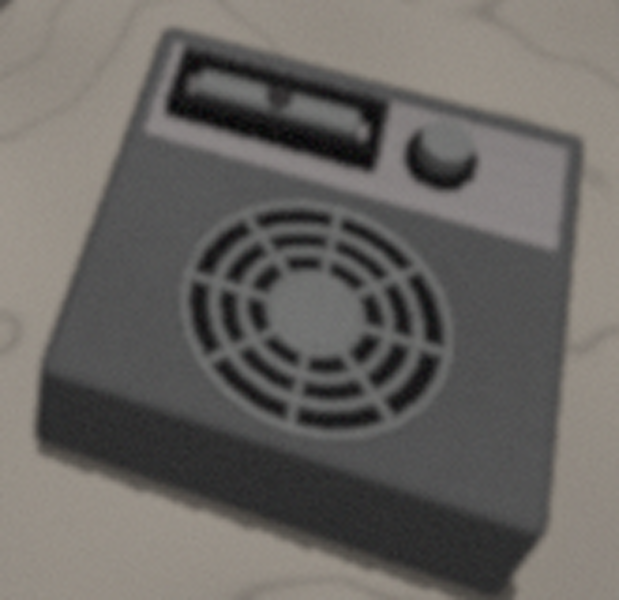

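```bash
cat > fit.py <<'E'
import numpy as np
from cell import cams
from scipy.optimize import least_squares
P=np.array([[120,120,90],[120,-120,90],[-120,-120,90],[-120,120,90],[-70,45,112],[45,0,90],[-70,-45,108]])/1000
top=(np.array([[47,80],[533,43],[567,533],[70,570],[200,452],[295,207],[397,436]])+.5)/5-.5+[85,105]
sc=(np.array([[545,530],[45,370],[170,32],[580,140],[448,143],[317,308],[278,97]])+.5)/3.75-.5+[270,190]
I={n:cams.camera_info(n) for n in("top","scene")}
def proj(n,W,k=0):
    i=I[n];V=i["view"];c=W@V[:3,:3].T+V[:3,3];f=192/np.tan(np.radians(i["fovy"])/2)
    x=c[:,:2]/c[:,2:];r=(x**2).sum(1,keepdims=True);return f*x*(1+k*r)+[i["cx"],i["cy"]]
def world(p,P=P):
    c,s=np.cos(p[2]),np.sin(p[2]);return P@np.array([[c,s,0],[-s,c,0],[0,0,1]])+[p[0],p[1],0]
if __name__=="__main__":
  def go(f,nk):
    s=least_squares(f,[.5,.2,0]+[0]*nk,loss="soft_l1");print(s.x,"\n",np.round(s.fun.reshape(-1,2),1).tolist());print(np.round(world(s.x)[[4,6]],4).tolist())
  go(lambda p:np.r_[proj("top",world(p))-top,proj("scene",world(p))-sc].ravel(),0)
  go(lambda p:np.r_[proj("top",world(p),p[3])-top,proj("scene",world(p),p[4])-sc].ravel(),2)
  go(lambda p:(proj("top",world(p),p[3])-top).ravel(),1)
  go(lambda p:(proj("scene",world(p),p[3])-sc).ravel(),1)
E
python3 fit.py
```

```text
[0.62447398 0.21756814 0.06828535] 
 [[-2.1, -1.2], [0.3, -1.7], [0.6, -0.2], [-1.5, 0.6], [-0.2, 0.1], [0.0, 0.2], [-0.3, 0.2], [1.2, 1.3], [-2.1, -1.4], [-1.5, -3.6], [1.9, -2.0], [-0.1, -1.4], [-0.9, 1.3], [0.0, -0.2]]
[[0.5516, 0.2577, 0.112], [0.5577, 0.1679, 0.108]]
[ 0.62524628  0.22014475  0.06947011 -0.08986589 -0.06250644] 
 [[0.1, -0.0], [-0.4, -1.6], [-0.3, -0.6], [0.1, -0.1], [0.2, -0.3], [-0.0, 0.3], [-0.9, -0.1], [-0.1, -0.4], [-1.0, -0.8], [-0.6, -3.0], [1.1, -1.8], [0.1, -0.9], [-0.2, 1.6], [0.9, 0.4]]
[[0.5523, 0.2602, 0.112], [0.5585, 0.1704, 0.108]]
[ 0.62439494  0.21916321  0.06597135 -0.07549531] 
 [[0.1, -0.1], [0.1, -1.2], [-0.1, -0.1], [-0.1, 0.2], [0.2, 0.0], [0.3, 0.5], [-0.6, 0.3]]
[[0.5516, 0.2595, 0.112], [0.5575, 0.1696, 0.108]]
[ 0.62678954  0.22128012  0.07211799 -0.08234496] 
 [[-0.3, -0.3], [-0.7, 0.3], [-0.5, -2.3], [0.7, -1.4], [0.1, -0.3], [0.1, 2.3], [1.0, 1.1]]
[[0.5537, 0.2611, 0.112], [0.5602, 0.1714, 0.108]]
```

```bash
cat > plan.py <<'E'
import sys,numpy as np
from cell import bot
from scipy.spatial.transform import Rotation as R
# target x y z, yaw(deg) of tool y axis; n rows total
x,y,z,yaw,n=map(float,sys.argv[1:6]);n=int(n)
s=bot.read_state();q=s["tcp_rot"];r=R.from_quat([q[1],q[2],q[3],q[0]]);p=s["position"]
g=np.radians(yaw);ty=np.array([np.cos(g),np.sin(g),0]);tz=np.array([0,0,-1.]);T=R.from_matrix(np.c_[np.cross(ty,tz),ty,tz])
print("t",s["clock"],"p",p.round(4),"yaw",np.degrees(np.arctan2(*r.as_matrix()[[1,0],1])).round(2),"F",s["contact_force"].round(1),"q",s["qpos"].round(2),"w",round(s["grip_width"],4))
d=(np.array([x,y,z])-p)/n; rv=(r.inv()*T).as_rotvec()/n
for k in range(min(n,5)):
    rr=r*R.from_rotvec(rv*k)
    print(np.r_[rr.inv().apply(d)*100, np.degrees(rv)/10].round(2).tolist())
E
python3 plan.py .552 .26 .25 3.9 15
```

```text
t 0.1 p [ 0.1936 -0.5146  0.3034] yaw -69.38 F [ 0.2 -0.1  0.3] q [-1.43  0.38  1.3   0.    1.46 -0.22] w 0.0855
[4.05, -3.99, 0.36, -0.0, -0.0, -0.49]
[4.38, -3.63, 0.36, -0.0, -0.0, -0.49]
[4.67, -3.25, 0.36, -0.0, -0.0, -0.49]
[4.93, -2.84, 0.36, -0.0, -0.0, -0.49]
[5.16, -2.41, 0.36, -0.0, -0.0, -0.49]
```

>>> {"method": "drive_tool", "body": {"commands": [[4.0,-4.0,0,0,0,-0.5],[4.4,-3.6,0,0,0,-0.5],[4.7,-3.2,0,0,0,-0.5],[4.9,-2.8,0,0,0,-0.5],[5.2,-2.4,0,0,0,-0.5]], "grip": 0}}

```text
clock: 0.72
position: [0.3129, -0.2513, 0.3016]
tcp_rot: [-0.002, 0.92, 0.391, 0.0]
contact_force: [0.1, -0.3, -0.1]
grip_width: -0.0001
```

```bash
python3 plan.py .552 .26 .25 3.9 10
```

```text
t 0.725 p [ 0.3129 -0.2513  0.3016] yaw -43.95 F [ 0.1 -0.3 -0.1] q [-0.97  0.12  1.67  0.    1.36 -0.21] w -0.0001
[5.34, -1.82, 0.54, -0.0, -0.0, -0.48]
[5.47, -1.37, 0.54, -0.0, -0.0, -0.48]
[5.57, -0.91, 0.53, -0.0, -0.0, -0.48]
[5.63, -0.44, 0.53, -0.0, -0.0, -0.48]
[5.64, 0.03, 0.53, -0.0, -0.0, -0.48]
```

>>> {"method": "drive_tool", "body": {"commands": [[5.3,-1.8,0.2,0,0,-0.5],[5.5,-1.4,0.2,0,0,-0.5],[5.6,-0.9,0.2,0,0,-0.5],[5.6,-0.4,0.2,0,0,-0.5],[5.6,0,0.2,0,0,-0.5]]}}

```text
clock: 1.35
position: [0.431, 0.0144, 0.2924]
tcp_rot: [-0.002, 0.81, 0.586, 0.001]
contact_force: [0.4, -1.1, 0.9]
grip_width: 0.0
```

```bash
python3 plan.py .552 .26 .25 3.9 5
```

```text
t 1.35 p [0.431  0.0144 0.2924] yaw -18.19 F [ 0.4 -1.1  0.9] q [-0.24  0.18  1.62  0.    1.34  0.07] w 0.0
[5.42, 0.77, 0.87, -0.0, -0.0, -0.44]
[5.34, 1.18, 0.86, -0.0, -0.0, -0.44]
[5.24, 1.59, 0.86, -0.0, -0.0, -0.44]
[5.1, 1.99, 0.86, -0.0, -0.0, -0.44]
[4.93, 2.37, 0.85, -0.0, -0.0, -0.44]
```

>>> {"method": "drive_tool", "body": {"commands": [[5.4,0.8,0.6,0,0,-0.45],[5.3,1.2,0.8,0,0,-0.45],[5.2,1.6,0.8,0,0,-0.45],[5.1,2.0,0.8,0,0,-0.45],[4.9,2.4,0.8,0,0,-0.45]]}}

```text
clock: 1.98
position: [0.5529, 0.2693, 0.2534]
tcp_rot: [-0.001, 0.675, 0.738, 0.001]
contact_force: [1.1, 0.7, 1.1]
grip_width: -0.0003
```

```bash
python3 plan.py .552 .26 .225 3.9 2
```

```text
t 1.975 p [0.5529 0.2693 0.2534] yaw 5.16 F [1.1 0.7 1.1] q [0.26 0.53 1.19 0.   1.42 0.17] w -0.0003
[-0.47, -0.09, 1.42, -0.0, -0.01, 0.06]
[-0.46, -0.08, 1.42, -0.0, -0.01, 0.06]
```

>>> {"method": "drive_tool", "body": {"commands": [[-0.5,-0.1,1.2,0,0,0],[-0.4,-0.1,1.2,0,0,0],[0,0,0,0,0,0],[0,0,0,0,0,0]]}}

```text
clock: 2.48
position: [0.5513, 0.2607, 0.2265]
tcp_rot: [-0.002, 0.674, 0.739, -0.0]
contact_force: [0.4, 0.3, 0.8]
grip_width: -0.0
```

```bash
python3 plan.py .552 .26 .195 3.9 2
python3 - <<'E'
from cell import cams
import cv2,numpy as np
a=cams.camera("top")[85:245,65:235,::-1];b=cams.camera("scene")[150:310,290:460,::-1]
cv2.imwrite("pics/c1.png",cv2.resize(np.hstack([a,b]),(800,376),interpolation=2))
E
```

```text
t 2.475 p [0.5513 0.2607 0.2265] yaw 5.24 F [0.4 0.3 0.8] q [0.25 0.55 1.25 0.   1.35 0.15] w -0.0
[-0.04, 0.04, 1.57, -0.01, -0.01, 0.07]
[-0.04, 0.04, 1.57, -0.01, -0.01, 0.07]
```

View pics/c1.png

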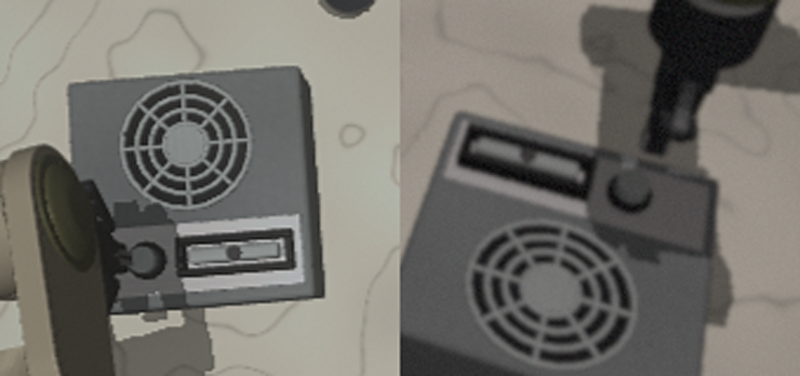

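Run:
```python
from fit import *
from cell import bot
p=bot.read_state()["position"]
W=np.array([p-[0,0,.073],p-[0,0,.06],p-[0,0,.0],[.552,.26,.112]])
print(((proj("top",W,-.08)-[65,85])*800/340).round(0).tolist(), ((proj("scene",W,-.07)-[290-170,150])*800/340).round(0).tolist())
import cv2
from cell import cams
b=cams.camera("scene")[140:260,350:470,::-1]
cv2.imwrite("pics/c2.png",cv2.resize(b,(600,600),interpolation=2))
print(((proj("scene",W,-.07)-[350,140])*5).round(0).tolist())
```

```text
[[124.0, 257.0], [119.0, 256.0], [94.0, 252.0], [140.0, 258.0]] [[647.0, 149.0], [652.0, 139.0], [673.0, 88.0], [633.0, 180.0]]
[[226.0, 367.0], [235.0, 345.0], [280.0, 237.0], [195.0, 433.0]]
```

View pics/c2.png

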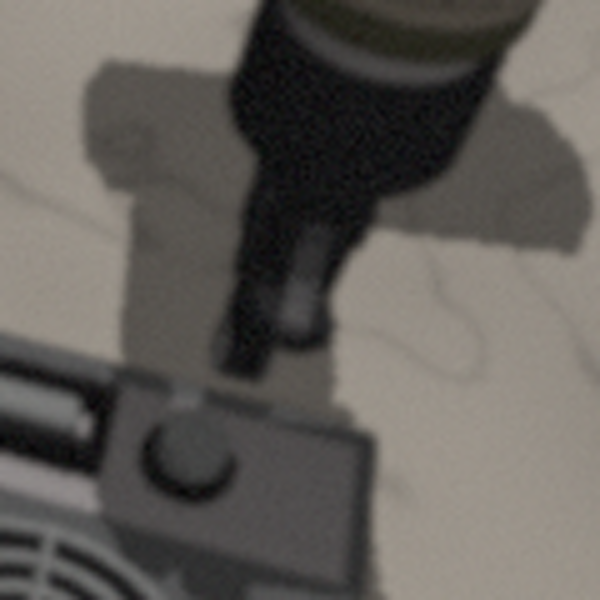

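The tip at (240,370) and button top at (192,440) both match the projections to within about 3 mm. I'll go down and press.

>>> {"method": "drive_tool", "body": {"commands": [[0,0,1.8,0,0,0],[0,0,1.8,0,0,0],[0,0,0.4,0,0,0],[0,0,0,0,0,0]]}}

```text
clock: 3.12
position: [0.5519, 0.2608, 0.1881]
tcp_rot: [-0.001, 0.674, 0.739, 0.002]
contact_force: [-0.3, -0.2, 0.6]
grip_width: 0.0001
```

>>> {"method": "drive_tool", "body": {"commands": [[0,0,0.4,0,0,0],[0,0,0.4,0,0,0],[0,0,0.2,0,0,0],[0,0,0,0,0,0]]}}

```text
clock: 3.62
position: [0.5521, 0.2609, 0.1809]
tcp_rot: [0.0, 0.674, 0.739, 0.003]
contact_force: [0.0, -0.1, 0.3]
grip_width: 0.0003
```

>>> {"method": "drive_tool", "body": {"commands": [[0,0,0.3,0,0,0],[0,0,0.2,0,0,0],[0,0,0,0,0,0]]}}

```text
clock: 4.0
position: [0.5522, 0.261, 0.1767]
tcp_rot: [0.001, 0.674, 0.739, 0.004]
contact_force: [-1.5, -2.0, 4.5]
grip_width: 0.0001
```

```bash
python3 plan.py .552 .26 .175 3.9 2
python3 - <<'E'
from cell import cams
import cv2,numpy as np
a=cams.camera("top")[85:245,65:235,::-1];b=cams.camera("scene")[150:310,290:460,::-1]
cv2.imwrite("pics/c3.png",cv2.resize(np.hstack([a,b]),(800,376),interpolation=2))
E
```

```text
t 4.0 p [0.5522 0.261  0.1767] yaw 5.24 F [-1.5 -2.   4.5] q [0.25 0.6  1.31 0.   1.23 0.15] w 0.0001
[-0.05, -0.02, 0.08, 0.02, -0.01, 0.07]
[-0.05, -0.01, 0.08, 0.02, -0.01, 0.07]
```

View pics/c3.png

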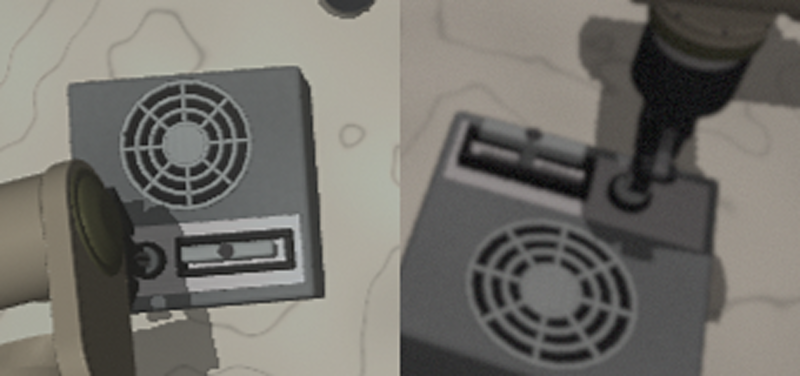

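The scene crop shows the bar raised clear of its frame (hub about (533,133)), so the handle has popped out. Now I'll lift off and open the gripper.

>>> {"method": "drive_tool", "body": {"commands": [[0,0,-2.0,0,0,0],[0,0,-3.0,0,0,0],[0,0,-3.0,0,0,0],[0,0,0,0,0,0]], "grip": 0}}

```text
clock: 4.6
position: [0.5522, 0.2607, 0.2566]
tcp_rot: [-0.0, 0.674, 0.739, 0.003]
contact_force: [0.3, 0.5, 0.2]
grip_width: -0.0001
```

```bash
python3 - <<'E'
from fit import *
from cell import cams
import cv2
W=np.array([[.5525,.260,.112],[.5585,.170,.136]])
a=cams.camera("top")[165:225,115:195,::-1];b=cams.camera("scene")[180:255,300:400,::-1]
a=cv2.resize(a,(640,480),interpolation=2);b=cv2.resize(b,(640,480),interpolation=2)
cv2.imwrite("pics/d1.png",a);cv2.imwrite("pics/d2.png",b)
print((proj("top",W,-.08)-[115,165])*8+3.5,(proj("scene",W,-.07)-[300,180])*6.4+2.7)
E
python3 plan.py .5585 .17 .235 3.9 2
```

```text
[[ 81.02654966 240.54566465]
 [365.57205432 210.91106408]] [[572.01323133 302.53043521]
 [302.29438633 175.42673057]]
t 4.7 p [0.5515 0.2605 0.254 ] yaw 5.23 F [-0.6 -1.4 -1.1] q [0.25 0.52 1.21 0.   1.41 0.15] w -0.0002
[-4.54, -0.06, 0.94, -0.0, -0.01, 0.07]
[-4.54, -0.01, 0.94, -0.0, -0.01, 0.07]
```

View pics/d1.png

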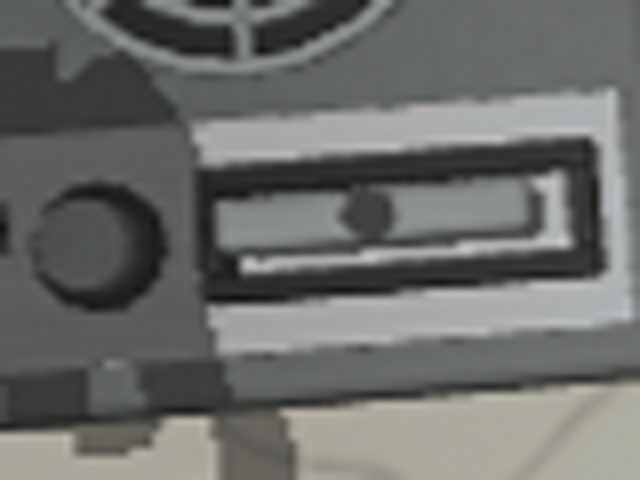

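View pics/d2.png

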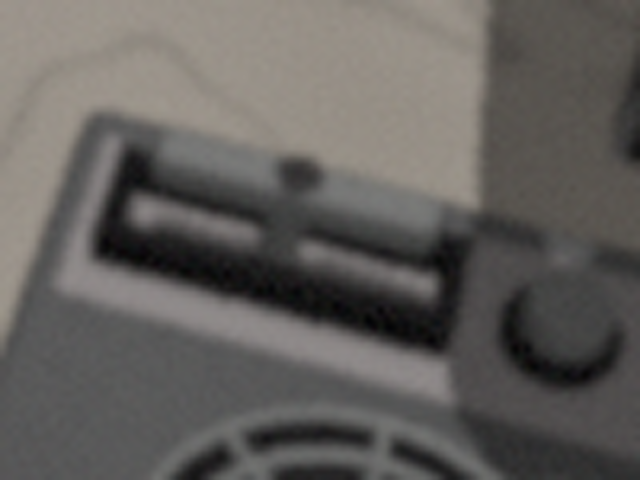

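In both views the popped-out hub sits within about 3 px (enlarged) of the projected axis (0.5585, 0.170). The next move is over it.

>>> {"method": "drive_tool", "body": {"commands": [[-4.5,-0.1,0.3,0,0,0.1],[-4.5,0,0.3,0,0,0.05],[0,0,0,0,0,0],[0,0,0,0,0,0]], "grip": 0.6}}

```text
clock: 5.2
position: [0.5569, 0.1691, 0.2417]
tcp_rot: [-0.005, 0.684, 0.73, -0.002]
contact_force: [-0.1, -0.1, 0.3]
grip_width: 0.0512
```

```bash
python3 plan.py .5585 .17 .190 3.9 3
```

```text
t 5.2 p [0.5569 0.1691 0.2417] yaw 3.75 F [-0.1 -0.1  0.3] q [0.09 0.49 1.3  0.   1.36 0.02] w 0.0512
[0.02, 0.07, 1.72, -0.02, -0.01, -0.01]
[0.02, 0.07, 1.72, -0.02, -0.01, -0.01]
[0.02, 0.06, 1.72, -0.02, -0.01, -0.01]
```

>>> {"method": "drive_tool", "body": {"commands": [[0,0.1,1.8,0,0,0],[0,0.1,1.8,0,0,0],[0,0,1.6,0,0,0],[0,0,0,0,0,0]]}}

```text
clock: 5.7
position: [0.5576, 0.1736, 0.1865]
tcp_rot: [-0.005, 0.682, 0.732, -0.003]
contact_force: [0.2, -0.4, 0.3]
grip_width: 0.0513
```

```bash
python3 plan.py .5585 .17 .188 3.9 1
```

```text
t 5.7 p [0.5576 0.1736 0.1865] yaw 4.03 F [ 0.2 -0.4  0.3] q [0.1  0.55 1.37 0.   1.23 0.03] w 0.0513
[-0.36, 0.07, -0.15, -0.07, -0.02, 0.01]
```

>>> {"method": "drive_tool", "body": {"commands": [[-0.35,0.1,0,0,0,0],[0,0,0,0,0,0]]}}

```text
clock: 5.95
position: [0.5591, 0.1709, 0.1874]
tcp_rot: [-0.005, 0.681, 0.732, -0.002]
contact_force: [0.4, 0.7, -0.2]
grip_width: 0.0512
```

```bash
python3 plan.py .5585 .17 .188 3.9 1
```

```text
t 5.95 p [0.5591 0.1709 0.1874] yaw 4.11 F [ 0.4  0.7 -0.2] q [0.09 0.55 1.37 0.   1.23 0.02] w 0.0512
[-0.08, -0.07, -0.06, -0.06, -0.02, 0.02]
```

>>> {"method": "drive_tool", "body": {"commands": [[0,0,0,0,0,0],[0,0,0,0,0,0],[0,0,0,0,0,0],[0,0,0,0,0,0],[0,0,0,0,0,0]], "grip": 0}}

```text
clock: 6.58
position: [0.5598, 0.171, 0.1884]
tcp_rot: [-0.004, 0.681, 0.732, -0.001]
contact_force: [1.2, 0.1, 0.6]
grip_width: 0.0145
```

```bash
python3 plan.py .5585 .17 .188 -76 9
```

```text
t 6.575 p [0.5598 0.171  0.1884] yaw 4.08 F [1.2 0.1 0.6] q [0.09 0.55 1.37 0.   1.23 0.02] w 0.0145
[-0.01, -0.01, 0.0, -0.01, 0.0, 0.89]
[-0.01, -0.01, 0.0, -0.01, 0.0, 0.89]
[-0.01, -0.01, 0.0, -0.01, 0.0, 0.89]
[-0.02, -0.01, 0.0, -0.01, 0.0, 0.89]
[-0.02, -0.01, 0.0, -0.01, 0.0, 0.89]
```

It gripped at 14.5 mm with little force. Turning now.

>>> {"method": "drive_tool", "body": {"commands": [[0,0,0,0,0,0.6],[0,0,0,0,0,0.8],[0,0,0,0,0,0.8],[0,0,0,0,0,0.8],[0,0,0,0,0,0]]}}

```text
clock: 7.2
position: [0.5612, 0.1707, 0.1884]
tcp_rot: [-0.002, 0.851, 0.525, -0.001]
contact_force: [1.1, 0.1, 0.4]
grip_width: 0.0148
```

```bash
python3 plan.py .5585 .17 .188 -76 6;python3 - <<'E'
from cell import cams,bot
import cv2,numpy as np
print(bot.read_state()["ft_torque"])
a=cams.camera("top")[85:245,65:235,::-1];b=cams.camera("scene")[150:310,290:460,::-1]
cv2.imwrite("pics/e1.png",cv2.resize(np.hstack([a,b]),(800,376),interpolation=2))
E
```

```text
t 7.2 p [0.5612 0.1707 0.1884] yaw -26.72 F [1.1 0.1 0.4] q [0.09 0.55 1.37 0.   1.23 0.56] w 0.0148
[-0.03, -0.03, 0.01, -0.0, 0.0, 0.82]
[-0.03, -0.03, 0.01, -0.0, 0.0, 0.82]
[-0.04, -0.02, 0.01, -0.0, 0.0, 0.82]
[-0.04, -0.02, 0.01, -0.0, 0.0, 0.82]
[-0.04, -0.01, 0.01, -0.0, 0.0, 0.82]
[ 0.15606564 -0.11742815 -0.13105381]
```

View pics/e1.png

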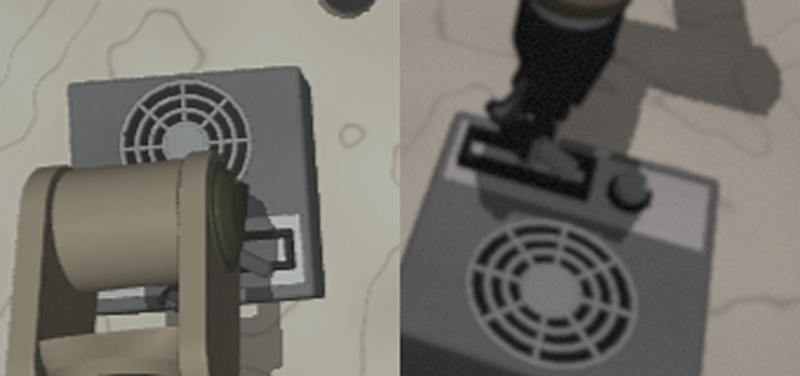

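The bar is turning clockwise with the gripper: its right end now points down and right in the top view, near (265,265).

>>> {"method": "drive_tool", "body": {"commands": [[0,0,0,0,0,0.8],[0,0,0,0,0,0.9],[0,0,0,0,0,0.9],[0,0,0,0,0,0.8],[0,0,0,0,0,0.6]]}}

```text
clock: 7.92
position: [0.5624, 0.1693, 0.1884]
tcp_rot: [-0.0, 0.98, 0.198, 0.0]
contact_force: [1.3, -1.5, -1.0]
grip_width: 0.0146
```

```bash
python3 plan.py .5585 .17 .188 -76 2;python3 -c "
from cell import bot
print(bot.read_state()['ft_torque'])"
```

```text
t 7.925 p [0.5624 0.1693 0.1884] yaw -67.11 F [ 1.3 -1.5 -1. ] q [0.09 0.55 1.37 0.   1.23 1.26] w 0.0146
[-0.17, -0.11, 0.02, -0.0, -0.0, 0.44]
[-0.18, -0.09, 0.02, -0.0, -0.0, 0.44]
[-0.07222052 -0.26155829  0.07187542]
```

>>> {"method": "drive_tool", "body": {"commands": [[0,0,0,0,0,0.5],[0,0,0,0,0,0.4],[0,0,0,0,0,0.3],[0,0,0,0,0,0]]}}

```text
clock: 8.43
position: [0.5626, 0.1688, 0.1884]
tcp_rot: [0.001, 0.995, 0.098, 0.0]
contact_force: [1.4, -0.1, -0.5]
grip_width: 0.0151
```

```bash
python3 plan.py .5585 .17 .188 -76 1;python3 -c "
from cell import bot
print(bot.read_state()['ft_torque'])"
```

```text
t 8.425 p [0.5626 0.1688 0.1884] yaw -78.77 F [ 1.4 -0.1 -0.5] q [ 0.09  0.55  1.37 -0.    1.23  1.47] w 0.0151
[-0.38, -0.19, 0.04, 0.01, -0.0, -0.28]
[ 0.12194927 -0.30068409  1.08221946]
```

The z torque is up to 1.1 Nm, so the handle is against its stop. Releasing and lifting.

>>> {"method": "drive_tool", "body": {"commands": [[0,0,0,0,0,-0.15],[0,0,0,0,0,0],[0,0,0,0,0,0],[0,0,0,0,0,0]], "grip": 0.6}}

```text
clock: 8.93
position: [0.5621, 0.1689, 0.1884]
tcp_rot: [0.0, 0.994, 0.113, -0.001]
contact_force: [0.2, -0.1, -0.3]
grip_width: 0.0514
```

>>> {"method": "drive_tool", "body": {"commands": [[0,0,-1.5,0,0,0],[0,0,-3,0,0,0],[0,0,-4,0,0,0],[0,0,-4,0,0,0],[0,0,0,0,0,0]]}}

```text
clock: 9.55
position: [0.562, 0.169, 0.3219]
tcp_rot: [0.0, 0.994, 0.113, 0.001]
contact_force: [0.1, 0.1, 0.6]
grip_width: 0.0512
```

>>> {"method": "drive_tool", "body": {"commands": [[0,6,0,0,0,0],[0,6,0,0,0,0],[0,6,0,0,0,0],[0,0,0,0,0,0],[0,0,0,0,0,0]]}}

```text
clock: 10.18
position: [0.6025, -0.0104, 0.3222]
tcp_rot: [-0.0, 0.993, 0.114, 0.001]
contact_force: [-0.1, 0.0, 0.2]
grip_width: 0.0512
```

```bash
python3 plan.py .5585 .17 .188 -76 1;python3 - <<'E'
from cell import cams,bot
import cv2,numpy as np
a=cams.camera("top")[85:245,65:235,::-1];b=cams.camera("scene")[150:310,290:460,::-1]
cv2.imwrite("pics/f1.png",cv2.resize(np.hstack([a,b]),(800,376),interpolation=2))
E
```

```text
t 10.175 p [ 0.6025 -0.0104  0.3222] yaw -76.9 F [-0.1  0.   0.2] q [-0.21  0.46  1.11  0.    1.57  1.13] w 0.0512
[-0.21, -18.57, 13.42, -0.0, -0.01, -0.09]
```

View pics/f1.png

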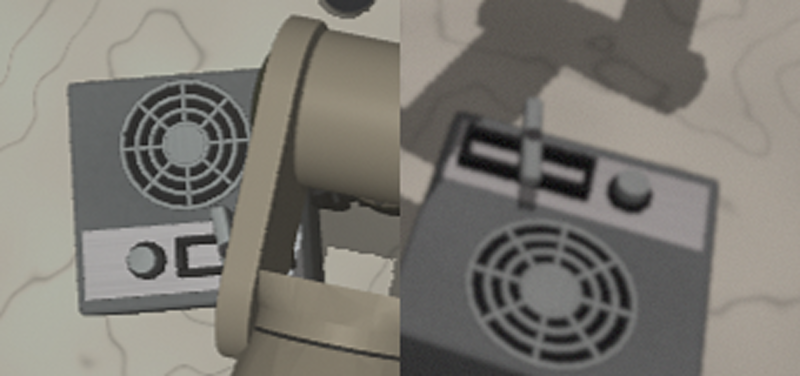

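The handle is out and turned across its frame: in the scene crop the bar runs from about (533,102) to (528,190). I'll check the angle from those two points.

Run:
```python
from fit import *
a0=.069+np.pi/2
for t in(1.0,1.2,1.3,1.4):
    a=a0-t; h=np.array([np.cos(a),np.sin(a),0])*.045; c=np.array([.5585,.17,.136])
    print(t,((proj("scene",np.array([c-h,c+h]),-.07)-[120,150])*800/340).round(0).tolist())
```

```text
1.0 [[515.0, 96.0], [554.0, 175.0]]
1.2 [[525.0, 95.0], [543.0, 176.0]]
1.3 [[530.0, 95.0], [538.0, 176.0]]
1.4 [[535.0, 96.0], [532.0, 176.0]]
```

The observed bar ends match a turn of 1.4 rad, so I'm handing in.

```bash
python3 -c "
from cell import bot
print(bot.finish_job())"
```

```text
the job is handed in; nothing more can be done
None
```

I pressed the extractor's release button with the closed fingers and the T-handle popped out. I then gripped the bar at its middle, turned it clockwise to the stop, let go and moved clear. The job was handed in at about 10.2 s, and `finish_job` reports no verdict.

- **Turn:** the turning torque rose to 1.1 Nm at the stop, with the gripper turned about 83°. In the last picture the bar's ends match the projection for 1.4 rad.
- **Popped out:** in the last picture the bar stands clear above its frame.
- **Touching nothing:** at hand-in the arm was clear of the extractor, with a contact force of about 0.2 N.
- **Plain case:** I saw no sign of contact with it. The fingers passed well above it.

One reading disagreed: the fingertips met the button about 4 mm lower than the stated 73 mm finger length implied.

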